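Fit the gap-screw key on the dough sheeter and give the screw an eighth turn

ROBOT

A 6-joint arm with a two-finger parallel gripper is mounted at the origin on the work surface. World frame = base frame: x ahead of the robot, y to its left, z up, the work surface at z = 0. Lengths are in m, angles in rad, forces in N, time in s.
With the tool pointing down it reaches from about 0.375 to 0.9 m from the base axis. Payload 3.1 kg.
Tool frame: the origin (TCP) lies at the very end of the fingers, on their centre line; the grasp point (between the pads) lies 19 mm behind it; z points along the fingers, y is the direction in which the jaws open and shut (so a half turn about z gives the same grasp; the last joint's range is limited). The gripper opens to 85 mm and grips with 20 to 120 N. Pads are 22 mm wide; open, the fingers measure 114 mm over their backs; the gripper's body (76 mm by 85 mm) begins 54 mm behind the grasp point. The pads swing forward as they close: fully open they stand 13 mm farther back than shut.
Start: joints at [0.932, 0.527, 1.433, -0, 1.181, -0.178], TCP at [0.277, 0.56, 0.203] pointing down, gripper open.
Joint ranges: [-3.08, 3.08], [-0.75, 2.2], [0.22, 2.44], [-1.43, 4.57], [0, 2.65], [-2.85, 2.85]. Speed limits (rad/s): [2.79, 2.79, 3.14, 3.14, 3.14, 3.14].

INTERFACE

Orientations are given as a unit quaternion [x, y, z, w].
In Python, from station import manip gives the robot as it stands.
- The arm moves only by the tool send_rows, never from a script. Its argument "motion" is a list of rows, each an object with "gripper": the finger opening in mm, from 0 to 85.4; "travel": the shift along the tool's x, y, z in mm, a list of three; "rotation": the turn, a rotation vector about the tool's x, y, z in degrees, a list of three. In form: [{"gripper": gripper, "travel": [x, y, z], "rotation": [ax, ay, az]}, ...]. A call has 1 to 12 rows; each row shifts and turns the commanded pose from where the row before left it, along the tool's axes as they then stand; what a row does not reach is not made up. A row lasts 1/12 s, in which the tool goes at most 41.7 mm and 7.16 degrees, less where a joint would pass 70% of its speed; a pose out of reach is approached as far as the arm can. A call is refused whole if a number of a shift passes 41.7 or a number of a turn 7.16, either way. A call with a gripper value outside its range is refused whole. The fingers move at their own pace and stop on an object; "newtons" is the grip in N (left out, the last holds). Time passes only in rows, so rows that do not move let the fingers close. It gives the time, the measured TCP pose, the force and the opening at its end, in the units of the state.
- manip.sense(): the state, without advancing time (a new reading comes with each control period).
- manip.snapshot(name): name is "scene" or "top" or "wrist"; returns the picture (400x640x3 uint8, red, green, blue); there is no depth.
- manip.calibration(name): a dict with "fx", "fy", "cx", "cy" (pixels), "cam_to_world" (4x4, takes a point from camera to world coordinates). Camera axes: x right, y down, z forward; pixel columns grow to the right and rows downward; lengths in m; the calibration is good to about 2 mm. A picture is of the moment at which its call begins: read the wrist's pose just before it. calibration takes no time and is no camera call; for the wrist camera it gives the pose at the moment of the call.
- manip.sign_off(): hands the job in, once; it reports no verdict.
The state is a dict: "t": time; "q": joint angles; "qd": joint speeds; "tau": joint torques, N m; "tcp_pos": TCP position; "tool_rot": TCP orientation; "force": force on the tool from outside, world axes, zero at the start; "ft_torque": the same for the moment, N m; "finger_gap": opening from 0.0 (shut) to 1.0 (fully open).
Only numpy, scipy, OpenCV 4.12 (cv2) and the standard library are available. Lean on these libraries where they do the work, as an engineer would, in place of code of your own. Each camera call takes 0.05 s, during which the arm holds its last target. There are 200 camera calls.

TASK

Take the T-handled socket key from the sheet pan, set it upright over the square-headed gap screw on the dough sheeter and push it straight down, firmly but without forcing it, until the spring ball clicks and the key sits fully home on the screw's flange. Then turn the screw with it an eighth of a turn clockwise (seen from above), and let go, leaving the key clicked on and upright. Do not disturb the cup, the jar or the cutter ring.

Things in the scene. Friction and masses are not known exactly. Their poses are not given: they have to be found in the camera images.
- key: Loose T-handled socket key, plain steel, 0.26 to 0.40 kg, standing mouth down on the dark sheet pan (floor 3 mm thick, rim 20 mm high). Origin: centre of its mouth (underside), z up its axis. Socket 40 x 40 mm outside, 40 mm tall, sides along x, y; above it a 15 mm round neck. Square bore 20.2 mm wide, 28 mm deep, flared to 26.6 mm over the lowest 6 mm; it fits the drive at any quarter turn.
- key_bar (a point): Middle of the key's handle bar, on its axis, 70 mm above the mouth, axes as the key's. The bar is 80 mm long (x), 16 mm thick (y) and 16 mm tall; its underside is 22 mm above the socket's top.
- screw_axis (a point): Point on the gap screw's axis on top of the sheeter's end block (grey, fixed, 100 mm above the table, 150 x 46 mm); z up, y along the rollers. From it the screw sticks up: a flange 50 mm across, 6 mm thick, on it the square drive. How far it is wound out is not told and differs: the flange's hard top, where the seated key's mouth rests, is 7 to 35 mm above this point. It does not sink when pushed.
- screw (a joint): Angle of the gap screw, rad: 0 at the start, growing clockwise seen from above (an eighth of a turn is 0.79), range -0.5 to 1.9; turns stiffly (about 0.12 N m), stays where left. Its square drive is 19.0 mm wide, 24 mm tall above the flange, the top 3 mm tapered to 14.4 mm; at 0 its sides lie along x and y of screw_axis.
- ball (a joint): Spring ball in the drive's side, 13 mm above the flange. Value: how far it is pressed in, m: 0 free, about 0.0016 while it rubs in the bore, about 0 again when clicked out into a window in the bore's side, which it meets only when the key is home. Pushing the key over it takes 8 to 20 N, then the push drops at the click and the mouth meets the flange. A push of more than 40 N harms the thread.
- cup: Loose steel measuring cup, 56 mm across, 55 mm high; bystander. Origin under its centre.
- jar: Loose glass jar with steel cap, 60 mm across, 90 mm high; bystander. Origin under its centre.
- cutter: Loose steel dough cutter, a plain ring 60 mm across and 30 mm high, standing on the sheet pan; bystander. Origin under its centre.
Things that resemble listed ones, but are neither listed nor needed, are in the scene too. What is shaped like the key but brown, orange or yellow is not meant.

How it is judged:
By the outcome, as a careful person would: the job done as asked, in the order asked, and still so for the second after the job is handed in, with the robot touching nothing.
It also fails if it takes over 61 s, if anything falls off the work surface, if the arm or the gripper's body presses on something with over 40 N, if the wrist force passes 120 N, or if a joint passes its speed limit or range.

## Working session

There is one attempt and no reset: what is moved stays moved. The work goes in short steps, Python scripts to look and compute and a tool call to move; the robot and the scene stay as the last step left them, time stands still between calls to the robot, and variables do not carry over. Pictures are saved under pics/ and viewed, about 8 in all and at most 12, crops included, and the job is handed in when it is done.

Besides the shell and the picture viewer there is one more tool, called after "Emit:" as a command line: name --argument value ..., lists and objects as JSON in quotes. send_rows: Moves the arm, as the interface text tells. Its arguments: {"type":"object","properties":{"motion":{"type":"array","items":{"type":"object","properties":{"gripper":{"type":"number"},"travel":{"type":"array","items":{"type":"number"}},"rotation":{"type":"array","items":{"type":"number"}}}}},"newtons":{"type":"number"}},"required":["motion"]}

```bash
ls; mkdir -p pics
cat > h.py <<'E'
import numpy as np, cv2
from station import manip
def snap(n,f=None):
    im=manip.snapshot(n)
    if f: cv2.imwrite('pics/'+f,im[:,:,::-1])
    return im
def ray(c,u,v):
    T=np.array(c["cam_to_world"]);d=T[:3,:3]@np.array([(u-c["cx"])/c["fx"],(v-c["cy"])/c["fy"],1]);return T[:3,3],d
def onz(c,u,v,z):
    o,d=ray(c,u,v);return o+d*(z-o[2])/d[2]
def proj(c,p):
    T=np.array(c["cam_to_world"]);q=T[:3,:3].T@(np.array(p)-T[:3,3]);return np.array([c["fx"]*q[0]/q[2]+c["cx"],c["fy"]*q[1]/q[2]+c["cy"]])
E
python3 - <<'E'
from h import *
np.set_printoptions(precision=4,suppress=True)
print(manip.sense())
snap("scene","s0.png");snap("top","t0.png")
for n in("scene","top"):print(n,manip.calibration(n))
E
```

```text
pics
{'t': 0.0, 'q': array([ 0.9325,  0.5285,  1.4339,  0.    ,  1.1814, -0.1785]), 'qd': array([ 0.0015, -0.0035, -0.    , -0.0007, -0.0008,  0.0015]), 'tau': array([ -0.    , -44.236 , -17.8021,  -0.0003,   0.0085,   0.    ]), 'tcp_pos': array([0.2769, 0.5595, 0.2016]), 'tool_rot': array([ 0.2279,  0.9737, -0.001 , -0.0004]), 'force': array([-0.4456,  0.701 ,  1.0353]), 'ft_torque': array([ 0.0498, -0.0143,  0.0301]), 'finger_gap': 1.000190467845395}
scene {'fx': 484.71232752102026, 'fy': 484.71232752102026, 'cx': 317.90378486749296, 'cy': 194.30798479157264, 'cam_to_world': array([[-0.8775,  0.3781, -0.295 ,  0.8371],
       [ 0.4793,  0.6697, -0.5672,  0.4424],
       [-0.0169, -0.6392, -0.7689,  0.8875],
       [ 0.    ,  0.    ,  0.    ,  1.    ]])}
top {'fx': 438.0665505677997, 'fy': 438.0665505677997, 'cx': 320.60895688659673, 'cy': 202.77313766366606, 'cam_to_world': array([[ 0.0056, -0.9941,  0.1081,  0.4277],
       [-0.9999, -0.0073, -0.0151, -0.1006],
       [ 0.0158, -0.108 , -0.994 ,  1.2235],
       [ 0.    ,  0.    ,  0.    ,  1.    ]])}
```

View pics/s0.png

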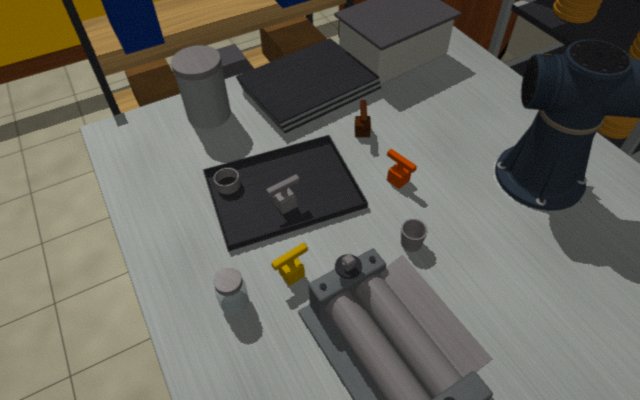

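View pics/t0.png

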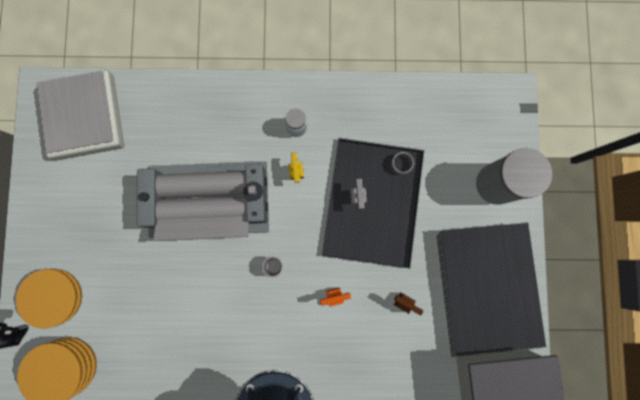

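Scene: the steel key is at (285,190) in scene and (360,193) in top. Lookalikes in top are yellow (297,167), orange (335,297) and brown (407,303). The choice is the grey one on the pan. The screw candidate is at (253,190) in top and (348,265) in scene, and there is another dark dot at (144,197) in top. I'll check these in close crops.

Run:
```python
from h import *
np.set_printoptions(precision=4,suppress=True)
s=cv2.imread('pics/s0.png');t=cv2.imread('pics/t0.png')
c=lambda im,x,y,w,h,k:cv2.resize(im[y:y+h,x:x+w],None,fx=k,fy=k,interpolation=cv2.INTER_CUBIC)
a=np.hstack([c(t,330,165,65,50,6),c(t,225,160,65,50,6)])
b=np.hstack([c(s,255,165,65,50,6),c(s,315,240,65,50,6)])
cv2.imwrite('pics/c1.png',np.vstack([a,b]))
ct=manip.calibration("top");cs=manip.calibration("scene")
print('key',onz(ct,361,193,.078),onz(cs,284,187,.078))
for z in(.12,.13,.14,.15):print(z,onz(ct,253,190,z),onz(cs,348,262,z))
```

```text
key [ 0.579  -0.2246  0.078 ] [ 0.5815 -0.2099  0.078 ]
0.12 [0.579  0.0543 0.12  ] [0.572  0.0458 0.12  ]
0.13 [0.5777 0.0529 0.13  ] [0.5755 0.051  0.13  ]
0.14 [0.5763 0.0515 0.14  ] [0.5789 0.0562 0.14  ]
0.15 [0.5749 0.0501 0.15  ] [0.5824 0.0613 0.15  ]
```

View pics/c1.png

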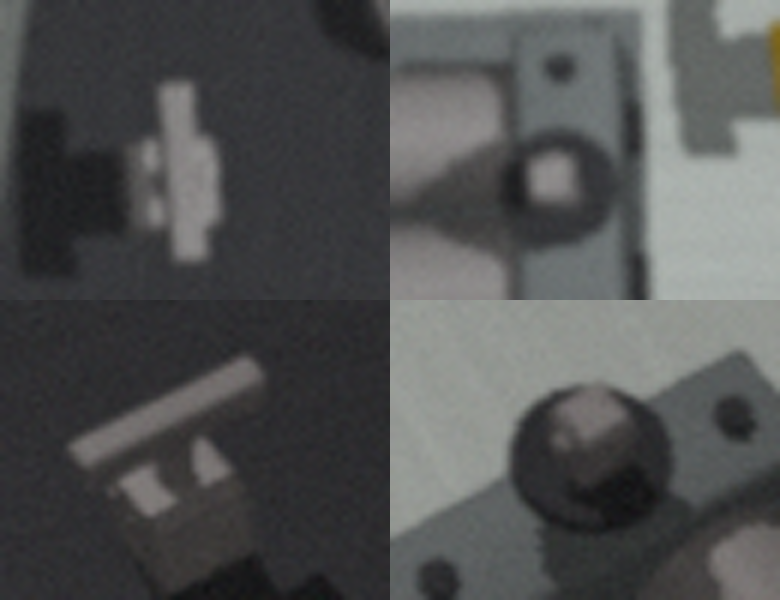

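The grey key is on the pan, with a bright socket under the T-bar. The screw, with a dark round flange and light square drive, is on the end block at (253,190) in top; the (144,197) dot is a plain one. Next I need the wrist camera geometry for a good viewing pose.

```bash
cat >> h.py <<'E'
from scipy.spatial.transform import Rotation as Ro
def Tt():
    s=manip.sense();T=np.eye(4);T[:3,:3]=Ro.from_quat(s["tool_rot"]).as_matrix();T[:3,3]=s["tcp_pos"];return T
def delta(goal,yawy):
    "mm in tool axes and rotvec deg to put tool-down TCP at goal with jaw (tool y) at world angle yawy deg"
    T=Tt();a=np.radians(yawy);y=np.array([np.cos(a),np.sin(a),0]);z=np.array([0,0,-1.]);R=np.c_[np.cross(y,z),y,z]
    return T[:3,:3].T@(np.array(goal)-T[:3,3])*1000, Ro.from_matrix(T[:3,:3].T@R).as_rotvec(degrees=True)
E
python3 - <<'E'
from h import *
np.set_printoptions(precision=4,suppress=True)
c=manip.calibration("wrist");print(c["fx"],c["cx"],c["cy"]);print(np.linalg.inv(Tt())@c["cam_to_world"])
print(delta([.577,.052,.28],94))
E
```

```text
329.0386274123626 316.0496804147132 202.7981958007327
[[ 0.0015 -0.961  -0.2764  0.0697]
 [ 1.      0.0014  0.0007 -0.0012]
 [-0.0003 -0.2764  0.961  -0.1705]
 [ 0.      0.      0.      1.    ]]
(array([-494.1145, -321.8166,  -77.8002]), array([ -0.1049,  -0.0487, -30.3403]))
```

Emit:
send_rows --motion '[{"gripper": 85,"travel": [0,0,-16],"rotation": [0,0,-6]},{"gripper": 85,"travel": [0,0,-16],"rotation": [0,0,-6]},{"gripper": 85,"travel": [0,0,-16],"rotation": [0,0,-6]},{"gripper": 85,"travel": [0,0,-16],"rotation": [0,0,-6]},{"gripper": 85,"travel": [0,0,-16],"rotation": [0,0,-6]},{"gripper": 85,"travel": [-19,-38,0],"rotation": [0,0,0]},{"gripper": 85,"travel": [-19,-38,0],"rotation": [0,0,0]},{"gripper": 85,"travel": [-19,-38,0],"rotation": [0,0,0]},{"gripper": 85,"travel": [-19,-38,0],"rotation": [0,0,0]},{"gripper": 85,"travel": [-19,-38,0],"rotation": [0,0,0]},{"gripper": 85,"travel": [-19,-38,0],"rotation": [0,0,0]},{"gripper": 85,"travel": [-19,-38,0],"rotation": [0,0,0]}]'

```text
t: 1.1
tcp_pos: [0.4243, 0.3062, 0.2823]
tool_rot: [-0.032, 0.999, -0.0, -0.0]
force: [0.5, 1.1, 0.6]
finger_gap: 1.001
```

Emit:
send_rows --motion '[{"gripper": 85,"travel": [-19,-38,0],"rotation": [0,0,0]},{"gripper": 85,"travel": [-19,-38,0],"rotation": [0,0,0]},{"gripper": 85,"travel": [-19,-38,0],"rotation": [0,0,0]},{"gripper": 85,"travel": [-19,-38,0],"rotation": [0,0,0]},{"gripper": 85,"travel": [-19,-38,0],"rotation": [0,0,0]},{"gripper": 85,"travel": [-19,-38,0],"rotation": [0,0,0]},{"gripper": 85,"travel": [-19,-38,0],"rotation": [0,0,0]},{"gripper": 85,"travel": [0,0,0],"rotation": [0,0,0]},{"gripper": 85,"travel": [0,0,0],"rotation": [0,0,0]}]'

```text
t: 1.85
tcp_pos: [0.5716, 0.0538, 0.2818]
tool_rot: [-0.03, 1.0, 0.0, -0.001]
force: [0.2, 0.8, -0.2]
finger_gap: 0.997
```

Run:
```python
from h import *
np.set_printoptions(precision=4,suppress=True)
c=manip.calibration("wrist");np.savez('w1.npz',**c);snap("wrist","w1.png")
print(manip.sense()['q'],Tt()[:3,3]);print(delta([.577,.052,.28],94),delta([.579,-.22,.22],94))
for z in(.12,.135,.15):print(proj(c,[.577,.052,z]))
```

```text
[-0.0985  0.3756  1.464   0.0006  1.3042 -1.7311] [0.5705 0.0554 0.2818]
(array([-6.2509, -3.7526,  1.7711]), array([ 0.0502, -0.1167, -0.4673])) (array([   8.3907, -275.411 ,   61.5654]), array([ 0.0502, -0.1167, -0.4673]))
[314.9676 184.433 ]
[314.9366 187.7924]
[314.9027 191.4629]
```

View pics/w1.png

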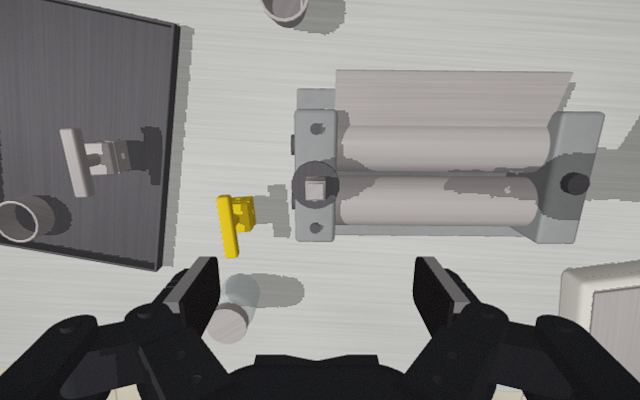

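The wrist view shows the screw at (316,187), a dark flange with the light square on top, and the key bar at (77,162). I'll segment both precisely.

Run:
```python
from h import *
np.set_printoptions(precision=4,suppress=True)
c=dict(np.load('w1.npz'))
im=cv2.imread('pics/w1.png');g=cv2.cvtColor(im,6)
x0,y0=285,150
cr=g[y0:y0+70,x0:x0+65]
def rects(m,x0,y0,mn):
    cs,_=cv2.findContours(m,cv2.RETR_EXTERNAL,cv2.CHAIN_APPROX_NONE)
    for k in cs:
        if cv2.contourArea(k)>mn:
            r=cv2.minAreaRect(k);print('rect',np.array(r[0])+[x0,y0],r[1],r[2],'bb',np.array(cv2.boundingRect(k))+[x0,y0,0,0])
print(g[187,285:350]);print(g[150:215,322]);
print('bright');rects((cr>150).astype(np.uint8)*255,x0,y0,60)
print('dark');rects((cr<92).astype(np.uint8)*255,x0,y0,60)
k=g[115:210,45:140];print('key');rects((k>125).astype(np.uint8)*255,45,115,60);print(g[160,45:140])
s=cv2.resize(im[140:220,280:360],None,fx=6,fy=6,interpolation=cv2.INTER_NEAREST)
k=cv2.resize(im[120:200,50:100],None,fx=6,fy=6,interpolation=cv2.INTER_NEAREST)
cv2.imwrite('pics/c2.png',np.hstack([s,k]))
```

```text
[171 195 193 193 194 185 144  91  92  94  94  94  94  94  92  92  94  92
  92  89 142 173 168 171 174 173 171 172 171 171 173 172 174 176 177 177
 176 165 135 119 100  58  62  65  63  59  62  59  65  65  66  63  61  57
  94 122 119 118 118 117 120 119 120 119 119]
[154 153 154 152 153 154 153 152 153 156 127  93  69  87  95  93  93  93
  90  93  93  93  93  93  93  94  82  94  96  92  87 139 141 121 157 167
 166 165 168 168 168 166 165 163 160 163 167 167 164 140 106  94  93  92
  93  94  93 107 146 153 151 151 152 151 150]
bright
rect [344.5 209. ] (20.0, 9.0) 90.0 bb [340 199  10  21]
rect [313.5 190.5] (19.0, 17.0) 90.0 bb [305 181  18  20]
rect [313.5 159. ] (18.0, 35.0) 90.0 bb [296 150  36  19]
rect [307.5 184.5] (69.0, 45.0) 90.0 bb [285 150  46  70]
dark
rect [325.7275 178.2446] (47.43082046508789, 29.283946990966797) 58.392494201660156 bb [301 161  39  45]
key
rect [ 97.5 169. ] (10.0, 17.0) 90.0 bb [ 89 164  18  11]
rect [ 93.  148.5] (11.0, 18.0) 90.0 bb [ 84 143  19  12]
rect [ 73.0308 162.4926] (71.2096939086914, 12.643525123596191) 76.55138397216797 bb [ 59 129  28  69]
[ 98  94  98  97  97  99 102 100  97  97  98  99  99  99 101 100 100 101
  98  97  96 129 171 182 178 179 179 179 176 179 178 177 165 136 115 100
  87  82  83  81  83  83  85  85  84  85  85  83  84  84  84  84  84  82
  82  92 114 124 123 124 125 125 124 124 126 120 104  89  87  86  91 103
  97  82  86  88  86  87  85  85  86  89  85  88  77  60  64  64  65  63
  64  65  63  63  62]
```

View pics/c2.png

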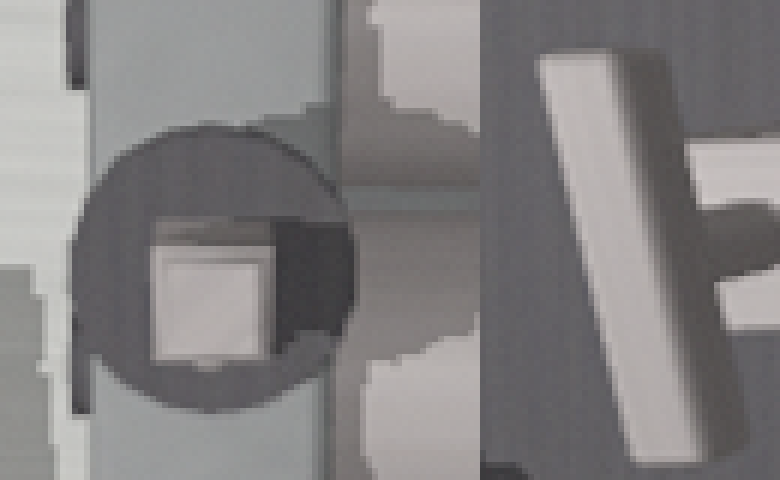

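```bash
cat >> h.py <<'E'
def tri(rs):
    A=np.zeros((3,3));b=np.zeros(3)
    for o,d in rs:
        d=d/np.linalg.norm(d);P=np.eye(3)-np.outer(d,d);A+=P;b+=P@o
    p=np.linalg.solve(A,b);return p,[np.linalg.norm((np.eye(3)-np.outer(d,d)/(d@d))@(p-o))*1000 for o,d in rs]
E
python3 - <<'E'
from h import *
np.set_printoptions(precision=4,suppress=True)
c=dict(np.load('w1.npz'));ct=manip.calibration("top");cs=manip.calibration("scene")
r=[ray(c,314.6,190.8),ray(ct,251.5,189.5),ray(cs,348.3,258.7)]
print('all',tri(r),'wt',tri(r[:2]),'ws',tri([r[0],r[2]]))
q=np.array([onz(c,u,v,.081) for u,v in((59.5,129.2),(74.8,197),(71.5,128.7),(86.2,196.2))]);print(q,q.mean(0))
d=q[0]-q[1]+q[2]-q[3];print('bar ang',np.degrees(np.arctan2(d[1],d[0])),np.linalg.norm(d)/2,np.linalg.norm(q[0]-q[2]))
rk=[ray(c,73,162.8),ray(ct,360.3,193.0)];print('key tri',tri(rk))
a=[onz(c,*p,.14) for p in((304.5,180.5),(304.6,199.5),(325,180.5),(325,199.5))];a=np.array(a)
for i,j in((1,0),(3,2),(0,2),(1,3)):
  e=a[j]-a[i];print('drive edge',np.degrees(np.arctan2(e[1],e[0])),np.linalg.norm(e))
E
```

```text
all (array([0.577 , 0.0532, 0.1461]), [np.float64(1.527231821919787), np.float64(1.1689346874235391), np.float64(0.41206726641304164)]) wt (array([0.5743, 0.0519, 0.1604]), [np.float64(0.5717958080512635), np.float64(0.5717958080514337)]) ws (array([0.5771, 0.0523, 0.1448]), [np.float64(0.8218972860068404), np.float64(0.8218972860069923)])
[[ 0.5407 -0.2324  0.081 ]
 [ 0.6179 -0.2264  0.081 ]
 [ 0.5394 -0.2191  0.081 ]
 [ 0.6161 -0.213   0.081 ]] [ 0.5785 -0.2228  0.081 ]
bar ang -175.5248971777192 0.07716006126276936 0.013339216246175149
key tri (array([ 0.5779, -0.2224,  0.0816]), [np.float64(0.6086755072999935), np.float64(0.608675507299943)])
drive edge -176.7618257687807 0.019090964450915224
drive edge -176.07403859600393 0.01909272633618934
drive edge 93.48296561406372 0.019858567621420454
drive edge 93.4790709824402 0.020087750385962676
```

Emit:
send_rows --motion '[{"gripper": 85,"travel": [1,-35,0],"rotation": [0,0,-1]},{"gripper": 85,"travel": [1,-35,0],"rotation": [0,0,0]},{"gripper": 85,"travel": [1,-35,0],"rotation": [0,0,0]},{"gripper": 85,"travel": [1,-35,0],"rotation": [0,0,0]},{"gripper": 85,"travel": [1,-35,0],"rotation": [0,0,0]},{"gripper": 85,"travel": [1,-35,20],"rotation": [0,0,0]},{"gripper": 85,"travel": [1,-35,20],"rotation": [0,0,0]},{"gripper": 85,"travel": [1,-33,20],"rotation": [0,0,0]},{"gripper": 85,"travel": [0,0,20],"rotation": [0,0,0]},{"gripper": 85,"travel": [0,0,0],"rotation": [0,0,0]},{"gripper": 85,"travel": [0,0,0],"rotation": [0,0,0]}]'

```text
t: 2.82
tcp_pos: [0.5838, -0.2194, 0.2015]
tool_rot: [-0.041, 0.999, 0.002, -0.002]
force: [-1.0, -0.3, 0.7]
finger_gap: 0.994
```

Run:
```python
from h import *
np.set_printoptions(precision=4,suppress=True)
c=manip.calibration("wrist");np.savez('w2.npz',**c);snap("wrist","w2.png")
print(manip.sense()['q'],Tt()[:3,3]);print(delta([.5785,-.2228,.2],94.5)); print(proj(c,[.5785,-.2228,.081]))
g=cv2.cvtColor(cv2.imread('pics/w2.png'),6)
m=(g>145).astype(np.uint8)*255
cs,_=cv2.findContours(m,cv2.RETR_EXTERNAL,cv2.CHAIN_APPROX_NONE)
for k in cs:
    r=cv2.minAreaRect(k)
    if 200<cv2.contourArea(k)<4000: print(np.array(r[0]),r[1],r[2],cv2.contourArea(k), [onz(c,*p,.081).round(4) for p in cv2.boxPoints(r)],onz(c,*r[0],.081))
```

```text
[-0.5381  0.5273  1.4321  0.0006  1.1833 -2.1925] [ 0.5849 -0.2196  0.2029]
(array([ 6.6156, -2.627 ,  2.9384]), array([ 0.0633, -0.0333,  0.2735]))
[313.5292 183.1381]
[509.  391.5] (15.0, 34.0) 90.0 346.0 [array([ 0.7861, -0.0099,  0.081 ]), array([0.7831, 0.0273, 0.081 ]), array([0.8033, 0.0326, 0.081 ]), array([ 0.8063, -0.0051,  0.081 ])] [0.7946 0.0112 0.081 ]
[123.  391.5] (15.0, 34.0) 90.0 342.0 [array([ 0.8198, -0.4294,  0.081 ]), array([ 0.8168, -0.3926,  0.081 ]), array([ 0.8374, -0.3939,  0.081 ]), array([ 0.8404, -0.4312,  0.081 ])] [ 0.8286 -0.4118  0.081 ]
[193.8155 242.7061] (44.27717590332031, 51.72318649291992) 74.57783508300781 253.0 [array([ 0.6334, -0.3601,  0.081 ]), array([ 0.6159, -0.3135,  0.081 ]), array([ 0.6584, -0.3022,  0.081 ]), array([ 0.677 , -0.3506,  0.081 ])] [ 0.6457 -0.3316  0.081 ]
[306. 181.] (83.99998474121094, 25.999996185302734) 90.0 1673.0 [array([ 0.5408, -0.2439,  0.081 ]), array([ 0.5389, -0.2213,  0.081 ]), array([ 0.6161, -0.2146,  0.081 ]), array([ 0.6181, -0.2388,  0.081 ])] [ 0.5771 -0.2297  0.081 ]
[624.5 149. ] (50.0, 29.0) 90.0 1107.0 [array([0.5051, 0.0283, 0.081 ]), array([0.503 , 0.0534, 0.081 ]), array([0.5457, 0.0689, 0.081 ]), array([0.5479, 0.0427, 0.081 ])] [0.525  0.0482 0.081 ]
```

View pics/w2.png

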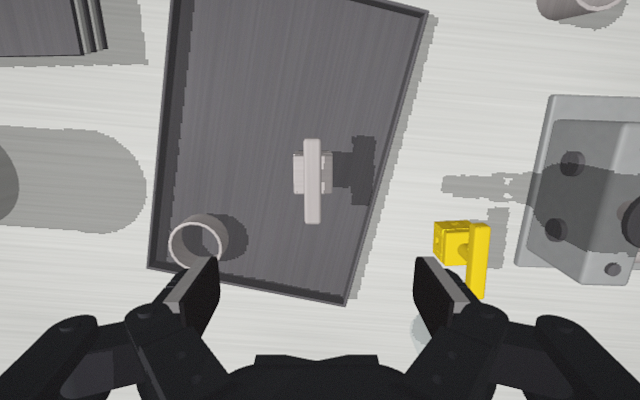

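Key bar at (312,181), upright. The cutter at (195,242) and the yellow decoy at (465,250) are clear of the fingers' descent. Descend and grip.

Emit:
send_rows --motion '[{"gripper": 85,"travel": [4,-2,15],"rotation": [0,0,0]},{"gripper": 85,"travel": [4,-2,15],"rotation": [0,0,0]},{"gripper": 85,"travel": [0,0,20],"rotation": [0,0,0]},{"gripper": 85,"travel": [0,0,20],"rotation": [0,0,0]},{"gripper": 85,"travel": [0,0,20],"rotation": [0,0,0]},{"gripper": 85,"travel": [0,0,20],"rotation": [0,0,0]},{"gripper": 70,"travel": [0,0,15],"rotation": [0,0,0]},{"gripper": 50,"travel": [0,0,15],"rotation": [0,0,0]},{"gripper": 40,"travel": [0,0,10],"rotation": [0,0,0]},{"gripper": 40,"travel": [0,0,0],"rotation": [0,0,0]},{"gripper": 40,"travel": [0,0,0],"rotation": [0,0,0]}]' --newtons 40

```text
t: 3.78
tcp_pos: [0.5781, -0.2255, 0.0536]
tool_rot: [-0.041, 0.999, -0.0, 0.0]
force: [-0.1, -0.7, -0.2]
finger_gap: 0.472
```

Run:
```python
from h import *
np.set_printoptions(precision=4,suppress=True)
c=manip.calibration("wrist");snap("wrist","w3.png")
print(manip.sense(),Tt()[:3,3]);print(delta([.5768,-.2240,.053],94.5)); print(proj(c,[.5768,-.2240,.081]))
```

```text
{'t': 3.8333, 'q': array([-0.5523,  0.7125,  1.559 ,  0.    ,  0.8678, -2.2057]), 'qd': array([-0.0106, -0.0089, -0.0065, -0.0036,  0.0006, -0.0027]), 'tau': array([  0.1078, -46.1879, -12.2812,   0.0035,   0.0254,   0.0005]), 'tcp_pos': array([ 0.5784, -0.2261,  0.054 ]), 'tool_rot': array([-0.0413,  0.9991, -0.0006,  0.001 ]), 'force': array([-0.9613,  0.2671, -0.1076]), 'ft_torque': array([-0.0103,  0.0155, -0.0178]), 'finger_gap': 0.46710969105407696} [ 0.5784 -0.2261  0.054 ]
(array([1.3985, 2.1771, 1.0012]), array([-0.0762,  0.1064,  0.2294]))
[321.9193 259.5542]
```

View pics/w3.png

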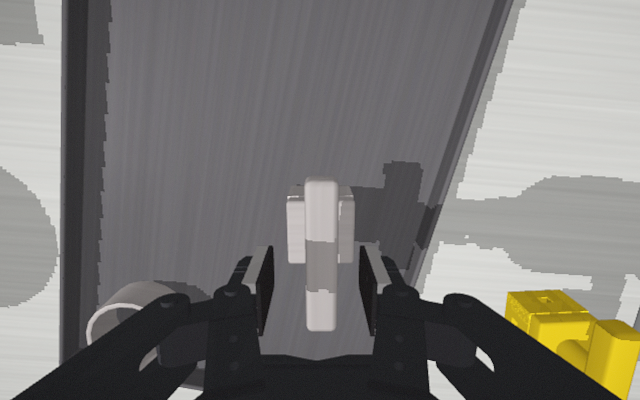

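Bar at x≈321 lies between the pads (midline ≈316), so I'll shift 2 mm along y and close.

Emit:
send_rows --motion '[{"gripper": 30,"travel": [1,2,1],"rotation": [0,0,0]},{"gripper": 22,"travel": [0,0,0],"rotation": [0,0,0]},{"gripper": 5,"travel": [0,0,0],"rotation": [0,0,0]},{"gripper": 5,"travel": [0,0,0],"rotation": [0,0,0]},{"gripper": 5,"travel": [0,0,0],"rotation": [0,0,0]},{"gripper": 5,"travel": [0,0,0],"rotation": [0,0,0]},{"gripper": 5,"travel": [0,0,0],"rotation": [0,0,0]}]' --newtons 80

```text
t: 4.42
tcp_pos: [0.5766, -0.2239, 0.0534]
tool_rot: [-0.04, 0.999, 0.0, 0.001]
force: [-0.4, 3.4, 7.5]
finger_gap: 0.06
```

Run:
```python
from h import *
np.set_printoptions(precision=4,suppress=True)
c=manip.calibration("wrist");im=snap("wrist","w4.png")
s=manip.sense();print(s['finger_gap'],s['force'],s['ft_torque'],s['tcp_pos'])
g=cv2.cvtColor(im,7)
m=(g>120).astype(np.uint8)*255;m[:, :270]=0;m[:,370:]=0
print('col',[(v) for v in range(399) if (int(g[v+1,321])-int(g[v,321]))**2>400]);print(g[210,290:355]);print(g[320,290:355])
```

```text
0.0587735389028723 [-0.2887  2.6801  6.3997] [ 0.5166  0.1209 -0.0201] [ 0.5765 -0.2239  0.0533]
col [184, 240, 241, 281, 333, 334, 358, 359]
[192 192 192 192 180 180 198 200 200 197 193 192 192 191 190 192 192 193
 192 193 192 191 190 190 191 191 190 191 192 191 192 193 191 183 172 160
 150 132 136 175 195 196 177 138 138 139 140 139 139 140 139 139 139 139
 139 140 139 136 130 109  77  75  77  77  73]
[ 32  38  37  37  34  34  33  34  31  31  37  37  38  31  33  36  39  35
  37  53 154 194 189 188 188 187 189 188 188 187 188 190 163  55  35  40
  40  35  32  34  36  34  32  27  36  30  31  34  34  38  35  32  34  34
  32  34  32  36  34  35  35  35  34  36  36]
```

View pics/w4.png

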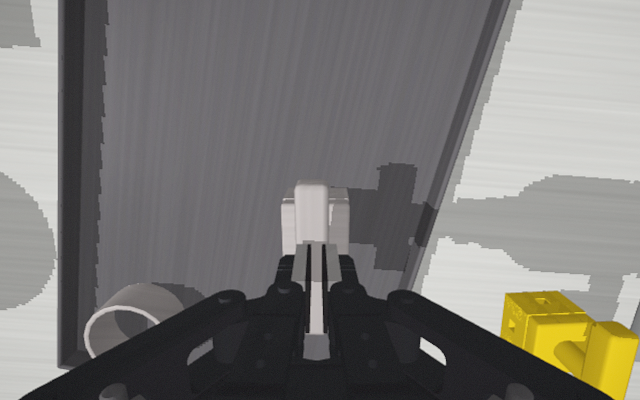

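The fingers shut to 5 mm over the bar without gripping it, so something about the height is off. I'll check the bar-top height from its 80 mm length in each view.

Run:
```python
from h import *
np.set_printoptions(precision=4,suppress=True)
from scipy.optimize import brentq
c=manip.calibration("wrist");c1=dict(np.load('w1.npz'));c2=dict(np.load('w2.npz'));cs=manip.calibration("scene")
T=Tt();print(T,proj(c,T[:3,3]))
L=lambda c,a,b,l:brentq(lambda z:np.linalg.norm(onz(c,*a,z)-onz(c,*b,z))-l,-.1,.15)
print('w1',L(c1,(65.5,128.5),(81,197),.08),'w2',L(c2,(312,138.5),(312,223.5),.08),'w4',L(c,(312,181),(317,334),.08))
print('w2 width',L(c2,(302.5,181),(321.5,181),.016))
s=manip.sense();print(s['force'],s['finger_gap'])
# scene ends: crop (75,445)/(255,365) bar top line
e=[(255+75/6,165+(445-300)/6),(255+250/6,165+(360-300)/6)]
print('scene',L(cs,*e,.08))
o=[ray(c2,312,181),ray(cs,283.6,183)];print(tri(o))
im=snap("scene");cr=cv2.resize(im[140:240,200:330,::-1],None,fx=6,fy=6,interpolation=cv2.INTER_CUBIC);cv2.imwrite('pics/s5.png',cr)
```

```text
[[-0.9967 -0.0807  0.0013  0.5765]
 [-0.0807  0.9967  0.0005 -0.2239]
 [-0.0013  0.0004 -1.      0.0533]
 [ 0.      0.      0.      1.    ]] [318.1289 239.5357]
w1 0.07213643177349267 w2 0.0751614129549742 w4 0.08071572648688917
w2 width 0.1006389382328675
[-0.2887  2.6801  6.3997] 0.0587735389028723
scene 0.02485881222508901
(array([ 0.577 , -0.2237,  0.0753]), [np.float64(1.0051981120607354), np.float64(1.0051981120607)])
```

View pics/s5.png

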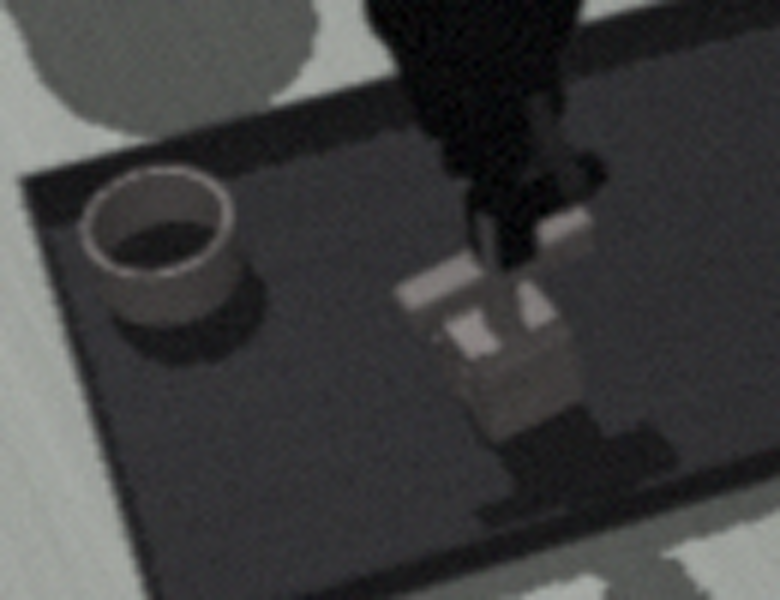

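The scene view suggests the fingers straddle the bar at about (500,240) in the crop. To test it, I'll command 0 mm, then lift a little.

Emit:
send_rows --motion '[{"gripper": 0,"travel": [0,0,0],"rotation": [0,0,0]},{"gripper": 0,"travel": [0,0,0],"rotation": [0,0,0]},{"gripper": 0,"travel": [0,0,0],"rotation": [0,0,0]}]' --newtons 80

```text
t: 4.77
tcp_pos: [0.5767, -0.224, 0.0538]
tool_rot: [-0.04, 0.999, 0.0, 0.001]
force: [-1.1, 2.5, 10.2]
finger_gap: -0.001
```

Emit:
send_rows --motion '[{"gripper": 0,"travel": [0,0,-10],"rotation": [0,0,0]},{"gripper": 0,"travel": [0,0,-10],"rotation": [0,0,0]},{"gripper": 0,"travel": [0,0,0],"rotation": [0,0,0]},{"gripper": 0,"travel": [0,0,0],"rotation": [0,0,0]},{"gripper": 0,"travel": [0,0,0],"rotation": [0,0,0]}]'

```text
t: 5.18
tcp_pos: [0.5761, -0.2246, 0.0718]
tool_rot: [-0.041, 0.999, -0.0, 0.0]
force: [-0.3, 0.2, -1.0]
finger_gap: 0.0
```

Run:
```python
from h import *
np.set_printoptions(precision=3,suppress=True)
s=manip.sense();print(s['finger_gap'],s['force'],s['ft_torque'],s['tcp_pos'])
im=snap("scene");w=snap("wrist")
a=cv2.resize(im[140:240,200:330,::-1],(520,400),interpolation=cv2.INTER_CUBIC);b=cv2.resize(w[140:400,230:410,::-1],(277,400));cv2.imwrite('pics/s6.png',np.hstack([a,b]))
```

```text
7.30458654071162e-05 [-0.309  0.195 -1.016] [ 0.053 -0.006  0.053] [ 0.576 -0.225  0.072]
```

View pics/s6.png

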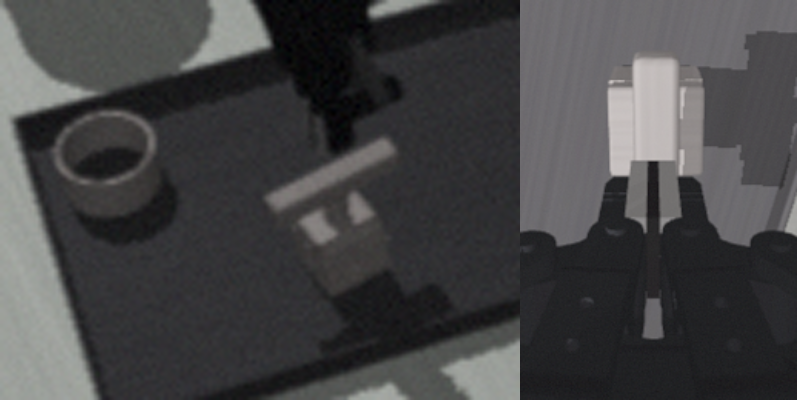

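Run:
```python
from h import *
np.set_printoptions(precision=4,suppress=True)
cs=manip.calibration("scene");ct=manip.calibration("top");c=manip.calibration("wrist")
for p in([.5765,-.2239,.0533],[.576,-.2246,.072],[.577,-.2237,.081],[.577,-.2237,.053],[.577,-.2237,.003],[.577,-.2437,.003],[.597,-.2037,.003]):print(p,proj(cs,p),proj(ct,p))
w=snap("wrist","w7.png");snap("top","t7.png")
g=cv2.cvtColor(w,7)
for v in (180,190,200,210,220,230):print(v,g[v,285:350])
```

```text
[0.5765, -0.2239, 0.0533] [284.0237 189.1846] [359.7775 195.1226]
[0.576, -0.2246, 0.072] [283.4956 183.4721] [360.7795 194.4282]
[0.577, -0.2237, 0.081] [282.9785 181.242 ] [360.8022 193.6151]
[0.577, -0.2237, 0.053] [283.8734 189.4121] [359.6911 194.952 ]
[0.577, -0.2237, 0.003] [285.3868 203.2304] [357.8319 197.189 ]
[0.577, -0.2437, 0.003] [281.6542 197.4765] [364.9361 197.2423]
[0.597, -0.2037, 0.003] [281.43   212.4589] [350.7114 190.082 ]
180 [108 107 106 108 109 110 111 107 109 107 109 109 108 110 109 112 109 113
 140 176 191 191 190 185 182 181 179 179 179 179 179 181 182 182 180 180
 179 180 179 180 180 180 182 179 170 158 145 124 108 111 110 111 111 109
 108 109 110 108 110 109 110 111 109 113 110]
190 [105 108 106 111 118 118 116 117 113 113 114 113 113 114 114 113 112 127
 168 195 201 201 196 193 192 191 190 189 190 191 192 191 191 190 189 188
 188 191 191 190 190 191 192 189 178 167 153 138 117 112 112 112 115 114
 112 115 114 117 118 117 120 119 101  73  72]
200 [105 137 181 197 194 193 193 193 195 194 193 194 194 192 194 193 195 187
 177 190 201 200 196 193 190 190 18
[... 263 characters left out ...]
190 188 187 188 189 191 191 190 189 187 188
 187 189 189 188 189 190 191 187 177 163 151 130 149 189 178 139 143 143
 143 143 142 142 144 143 141 143 137 131 106]
220 [108 104 162 198 194 193 192 191 191 192 193 191 192 192 193 192 192 193
 183 183 199 199 197 192 189 189 188 188 188 189 190 191 190 189 189 188
 188 187 187 188 189 190 190 187 175 162 150 129 122 137 143 142 142 141
 141 141 142 143 142 141 142 143 137 124  88]
230 [107 103 137 183 200 196 194 194 194 195 194 195 195 195 195 194 195 196
 182 178 196 199 197 194 189 189 187 188 188 188 190 191 189 189 187 188
 188 188 188 188 189 190 189 186 174 161 148 128 130 145 144 144 144 145
 145 144 145 144 144 145 146 143 142 121  82]
```

The scene view puts the real fingertips about 20 mm above the reported TCP: tip seen at (286,177), predicted (283.5,183.5). The key's base matches its prediction. So the fingers shut over the bar's top edge. I'll open and go lower in guarded steps.

Emit:
send_rows --motion '[{"gripper": 50,"travel": [0,0,0],"rotation": [0,0,0]},{"gripper": 50,"travel": [0,0,0],"rotation": [0,0,0]},{"gripper": 50,"travel": [0,0,0],"rotation": [0,0,0]},{"gripper": 50,"travel": [0,0,0],"rotation": [0,0,0]},{"gripper": 50,"travel": [0,0,8],"rotation": [0,0,0]},{"gripper": 50,"travel": [0,0,8],"rotation": [0,0,0]},{"gripper": 50,"travel": [0,0,8],"rotation": [0,0,0]},{"gripper": 50,"travel": [0,0,8],"rotation": [0,0,0]},{"gripper": 50,"travel": [0,0,0],"rotation": [0,0,0]},{"gripper": 50,"travel": [0,0,0],"rotation": [0,0,0]}]' --newtons 80

```text
t: 6.22
tcp_pos: [0.5755, -0.2241, 0.0385]
tool_rot: [-0.041, 0.999, 0.001, -0.001]
force: [0.6, -0.3, 0.7]
finger_gap: 0.586
```

Run:
```python
from h import *
np.set_printoptions(precision=3,suppress=True)
s=manip.sense();print(s['finger_gap'],s['force'],s['ft_torque'],s['tcp_pos'])
im=snap("scene");w=snap("wrist")
a=cv2.resize(im[140:240,200:330,::-1],(520,400),interpolation=cv2.INTER_CUBIC);b=cv2.resize(w[140:400,230:410,::-1],(277,400));cv2.imwrite('pics/s8.png',np.hstack([a,b]))
```

```text
0.585793185460467 [ 0.556 -0.312  0.663] [-0.012  0.021 -0.038] [ 0.575 -0.224  0.038]
```

View pics/s8.png

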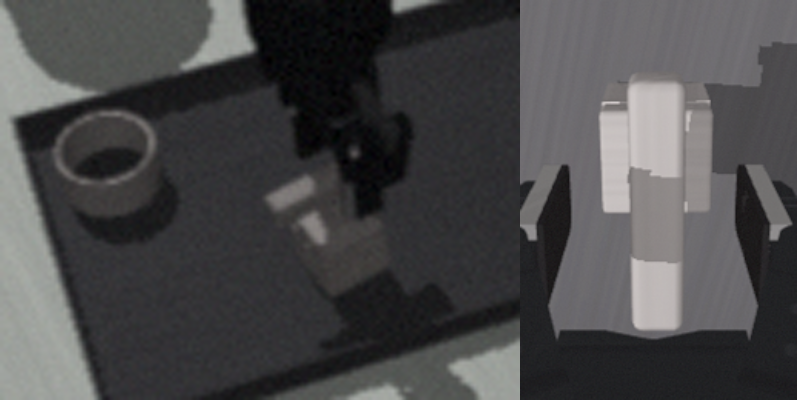

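Pads now straddle the bar; in the crop the near tip is at (370,215), about z .063. Down 6 mm more and close.

Emit:
send_rows --motion '[{"gripper": 50,"travel": [0,0,6],"rotation": [0,0,0]},{"gripper": 30,"travel": [0,0,0],"rotation": [0,0,0]},{"gripper": 20,"travel": [0,0,0],"rotation": [0,0,0]},{"gripper": 20,"travel": [0,0,0],"rotation": [0,0,0]},{"gripper": 10,"travel": [0,0,0],"rotation": [0,0,0]},{"gripper": 10,"travel": [0,0,0],"rotation": [0,0,0]},{"gripper": 10,"travel": [0,0,0],"rotation": [0,0,0]}]' --newtons 60

```text
t: 6.9
tcp_pos: [0.5761, -0.2241, 0.0339]
tool_rot: [-0.041, 0.999, 0.0, 0.0]
force: [-0.6, 1.6, 1.3]
finger_gap: 0.17
```

Emit:
send_rows --motion '[{"gripper": 5,"travel": [0,0,0],"rotation": [0,0,0]},{"gripper": 5,"travel": [0,0,0],"rotation": [0,0,0]},{"gripper": 5,"travel": [0,0,-6],"rotation": [0,0,0]},{"gripper": 5,"travel": [0,0,-8],"rotation": [0,0,0]},{"gripper": 5,"travel": [0,0,-8],"rotation": [0,0,0]},{"gripper": 5,"travel": [0,0,0],"rotation": [0,0,0]},{"gripper": 5,"travel": [0,0,0],"rotation": [0,0,0]},{"gripper": 5,"travel": [0,0,0],"rotation": [0,0,0]}]' --newtons 90

```text
t: 7.57
tcp_pos: [0.576, -0.2245, 0.0556]
tool_rot: [-0.041, 0.999, -0.0, -0.0]
force: [0.3, 0.2, -4.2]
finger_gap: 0.165
```

Run:
```python
from h import *
np.set_printoptions(precision=3,suppress=True)
s=manip.sense();print(s['finger_gap'],s['force'],s['ft_torque'],s['tcp_pos'])
im=snap("scene");w=snap("wrist","w9.png")
g=cv2.cvtColor(w,7)
for v in (180,200,215):
  r=g[v,280:360].astype(int);print(v,[(280+i,r[i]) for i in range(80) if i%1==0 and abs(r[min(i+1,79)]-r[i-1 if i else 0])>25])
col=g[:,318].astype(int);print([(v,col[v]) for v in range(1,399) if abs(col[v+1]-col[v-1])>25])
```

```text
0.16452853529708755 [ 0.291  0.197 -4.239] [-0.041 -0.042 -0.025] [ 0.576 -0.225  0.056]
180 []
200 [(296, np.int64(128)), (297, np.int64(158)), (298, np.int64(184)), (333, np.int64(142)), (334, np.int64(126)), (350, np.int64(109)), (351, np.int64(83))]
215 [(297, np.int64(175)), (336, np.int64(155)), (338, np.int64(134)), (353, np.int64(125)), (354, np.int64(103)), (355, np.int64(74))]
[(195, np.int64(129)), (196, np.int64(148)), (197, np.int64(163)), (255, np.int64(191)), (256, np.int64(157)), (317, np.int64(130)), (318, np.int64(176)), (359, np.int64(194)), (360, np.int64(124)), (361, np.int64(26))]
```

Key lifted (4.2 N, gap 14 mm). Next I'll raise it and take it to a viewing pose beyond the screw.

Emit:
send_rows --motion '[{"gripper": 5,"travel": [0,0,-25],"rotation": [0,0,0]},{"gripper": 5,"travel": [0,0,-25],"rotation": [0,0,0]},{"gripper": 5,"travel": [0,0,-25],"rotation": [0,0,0]},{"gripper": 5,"travel": [0,0,-25],"rotation": [0,0,0]},{"gripper": 5,"travel": [0,0,-25],"rotation": [0,0,0]},{"gripper": 5,"travel": [0,0,-20],"rotation": [0,0,0]},{"gripper": 5,"travel": [0,0,-20],"rotation": [0,0,0]},{"gripper": 5,"travel": [0,0,-20],"rotation": [0,0,0]},{"gripper": 5,"travel": [-8,20,0],"rotation": [0,0,1]},{"gripper": 5,"travel": [-8,27,0],"rotation": [0,0,0]},{"gripper": 5,"travel": [-8,27,0],"rotation": [0,0,0]}]'

```text
t: 8.58
tcp_pos: [0.5947, -0.1487, 0.2406]
tool_rot: [-0.031, 1.0, 0.0, -0.0]
force: [-0.7, 0.8, -3.9]
finger_gap: 0.164
```

Emit:
send_rows --motion '[{"gripper": 5,"travel": [-8,28,0],"rotation": [0,0,0]},{"gripper": 5,"travel": [-8,28,0],"rotation": [0,0,0]},{"gripper": 5,"travel": [-8,28,0],"rotation": [0,0,0]},{"gripper": 5,"travel": [-8,28,0],"rotation": [0,0,0]},{"gripper": 5,"travel": [-8,28,0],"rotation": [0,0,0]},{"gripper": 5,"travel": [-9,28,0],"rotation": [0,0,0]},{"gripper": 5,"travel": [-8,20,0],"rotation": [0,0,0]},{"gripper": 5,"travel": [0,10,0],"rotation": [0,0,0]},{"gripper": 5,"travel": [0,0,0],"rotation": [0,0,0]},{"gripper": 5,"travel": [0,0,0],"rotation": [0,0,0]},{"gripper": 5,"travel": [0,0,0],"rotation": [0,0,0]}]'

```text
t: 9.5
tcp_pos: [0.6387, 0.0509, 0.2403]
tool_rot: [-0.031, 1.0, -0.0, -0.001]
force: [-0.5, 0.2, -3.0]
finger_gap: 0.162
```

Run:
```python
from h import *
np.set_printoptions(precision=4,suppress=True)
s=manip.sense();print(s['finger_gap'],s['force'],s['tcp_pos'])
c=manip.calibration("wrist");w=snap("wrist","w10.png");np.savez('w10.npz',**c)
im=snap("scene","s10.png")
T=Tt();print(delta([.577,.0525,.2],93.5),proj(c,[.577,.0525,.146]))
# bar centre in tool frame at tool z -.047
z=T[2,3]+.047
g=cv2.cvtColor(w,7);col=g[:,318].astype(int);print([(v,col[v]) for v in range(1,399) if abs(col[v+1]-col[v-1])>25])
for v in(195.5,359.5): p=np.append(onz(c,317,v,z),1);print((np.linalg.inv(T)@p)[:3])
b=cv2.resize(w[40:340,200:440,::-1],None,fx=1.9,fy=1.9,interpolation=cv2.INTER_CUBIC);cv2.imwrite('pics/c10.png',b)
```

```text
0.16198653941003302 [-0.4659  0.18   -3.0036] [0.6387 0.0509 0.2403]
(array([61.7243,  5.7397, 40.5743]), array([-0.0293, -0.0262,  0.0478])) [324.7077 120.1153]
[(21, np.int64(186)), (22, np.int64(151)), (28, np.int64(143)), (48, np.int64(134)), (49, np.int64(112)), (57, np.int64(133)), (88, np.int64(140)), (89, np.int64(107)), (106, np.int64(94)), (107, np.int64(144)), (130, np.int64(165)), (131, np.int64(144)), (132, np.int64(127)), (133, np.int64(107)), (147, np.int64(90)), (148, np.int64(139)), (171, np.int64(164)), (172, np.int64(125)), (173, np.int64(90)), (182, np.int64(108)), (183, np.int64(146)), (188, np.int64(151)), (189, np.int64(115)), (196, np.int64(132)), (197, np.int64(149)), (258, np.int64(176)), (259, np.int64(142)), (315, np.int64(119)), (316, np.int64(162)), (359, np.int64(177)), (360, np.int64(113)), (361, np.int64(22))]
[ 0.0381 -0.0006 -0.047 ]
[-0.0385 -0.0004 -0.047 ]
```

View pics/c10.png

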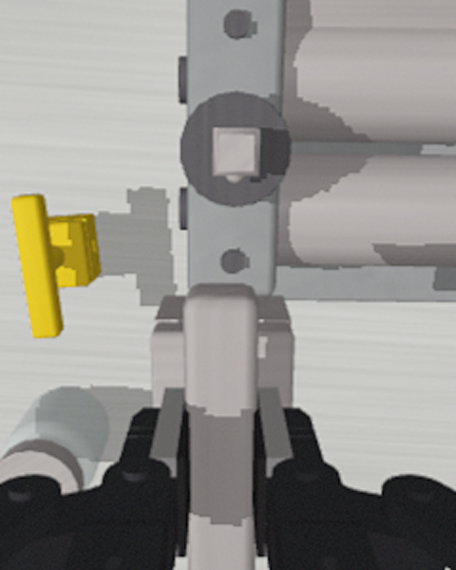

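That was the twelfth viewed picture. It shows the key held square and centred, and the drive top at about (324,119). From here I work with numbers only.

Run:
```python
from h import *
np.set_printoptions(precision=4,suppress=True)
c=dict(np.load('w10.npz'));c1=dict(np.load('w1.npz'));cs=manip.calibration("scene")
for f,(u,v) in(('w10',(324,119)),('w1',(315,191))):
    g=cv2.cvtColor(cv2.imread(f'pics/{f}.png'),6)
    print(f,'row',u-16,g[v-3:v+4,u-16:u+17].mean(0).astype(int)); print('col',v-18,g[v-18:v+19,u-3:u+4].mean(1).astype(int))
    a=g[v-12:v+13,u-15:u+15]
# flange circle in w10 dark mask
g=cv2.cvtColor(cv2.imread('pics/w10.png'),6);print('flange row100',g[100,290:360]);print('row130',g[130,290:360])
print('flange col 306',g[85:155,306])
```

```text
w10 row 308 [ 99  95  93 103 149 175 173 175 178 178 178 178 179 180 180 181 180 182
 182 182 181 182 181 181 183 167 127 122 111  63  64  66  65]
col 101 [ 97  98  98  97  97  94 139 158 148 161 176 178 178 179 179 180 180 180
 181 182 182 182 182 182 182 181 181 181 178 153 131 146 155 146 124 103
  97]
w1 row 299 [ 90  91  93  93  91  87 134 169 169 169 172 172 172 173 174 175 175 175
 176 175 175 175 175 165 133 111  95  58  62  62  62  63  61]
col 173 [ 93  93  92 102 104  99  95  91 149 155 138 164 172 172 172 173 174 174
 175 176 176 176 175 175 174 174 144 133 110  94  93  94  94  94  92 109
 146]
flange row100 [201 201 201 201 202 203 204 197 167 136 125 102  94  94  95  96  96 101
 101  98  97  95  96  97  97 100  99  98  97  98  97  97  97  97  97  99
  99 100  95  96  97  97  97  98 100  99  98  98  96  95  96  97  96  96
  97  94  88  77  99 118 118 116 116 117 115 116 117 116 117 118]
row130 [202 202 203 202 203 206 188 129  91  96  97  99  99  97  96  96  99  99
 101  97  94 106 138 161 170 170 167 166 165 165 163 159 158 155 152 152
 149 148 149 150 150 150 149 143 130 118  90  65  66  64  65  62  65  64
  67  65  67  68  65  59  93 123 123 122 121 122 120 123 122 121]
flange col 306 [158 158 160 160 159 159 159 161 155 114  92  97 100  98  97  96  99  97
  96  96  97  98  95  97  99  97  95  97  97  97  96  97  97  96  97  98
  98  99  96  98  98  98  98  98  97  99  99  97  98  99  98  96  96  98
  99  97  95  98 147 162 162 161 160 160 162 160 161 162 161 161]
```

Run:
```python
from h import *
np.set_printoptions(precision=4,suppress=True)
c=dict(np.load('w10.npz'));c1=dict(np.load('w1.npz'));cs=manip.calibration("scene")
r=[ray(c,324.1,119),ray(c1,314.8,190.6),ray(cs,348.3,259)]
print(tri(r[:2]),tri(r),tri([r[0],r[2]]))
for z in(.13,.14,.15):print(z,onz(c,324.1,119,z),onz(c1,314.8,190.6,z))
for t in((.5755,.052),(.577,.0525)):print(delta([*t,.2],93.5))
```

```text
(array([0.5761, 0.0519, 0.1504]), [np.float64(0.003095604117314734), np.float64(0.0030956041173092488)]) (array([0.5768, 0.0523, 0.1437]), [np.float64(0.5914191316804889), np.float64(0.9670981436319033), np.float64(0.7100922675941372)]) (array([0.5762, 0.0521, 0.1423]), [np.float64(0.15873666102905992), np.float64(0.1587366610291595)])
0.13 [0.5766 0.0524 0.13  ] [0.5811 0.0521 0.13  ]
0.14 [0.5764 0.0521 0.14  ] [0.5786 0.052  0.14  ]
0.15 [0.5761 0.0519 0.15  ] [0.5762 0.0519 0.15  ]
(array([63.2523,  5.3335, 40.5752]), array([-0.0293, -0.0262,  0.0478]))
(array([61.7243,  5.7397, 40.5743]), array([-0.0293, -0.0262,  0.0478]))
```

Emit:
send_rows --motion '[{"gripper": 5,"travel": [16,2,0],"rotation": [0,0,0]},{"gripper": 5,"travel": [16,2,0],"rotation": [0,0,0]},{"gripper": 5,"travel": [16,1.5,0],"rotation": [0,0,0]},{"gripper": 5,"travel": [14.5,0,0],"rotation": [0,0,0]},{"gripper": 5,"travel": [0,0,10],"rotation": [0,0,0]},{"gripper": 5,"travel": [0,0,10],"rotation": [0,0,0]},{"gripper": 5,"travel": [0,0,10],"rotation": [0,0,0]},{"gripper": 5,"travel": [0,0,10],"rotation": [0,0,0]},{"gripper": 5,"travel": [0,0,0],"rotation": [0,0,0]},{"gripper": 5,"travel": [0,0,0],"rotation": [0,0,0]},{"gripper": 5,"travel": [0,0,0],"rotation": [0,0,0]}]'

```text
t: 10.52
tcp_pos: [0.5771, 0.0537, 0.2003]
tool_rot: [-0.032, 0.999, 0.0, 0.0]
force: [-0.2, 0.0, -3.9]
finger_gap: 0.163
```

```bash
cat > st.py <<'E'
from h import *
np.set_printoptions(precision=4,suppress=True)
s=manip.sense();print(s['t'],s['finger_gap'],'F',s['force'],'M',s['ft_torque'],s['tcp_pos'],delta([.5763,.0521,.18],93.5))
E
python3 st.py
```

```text
10.5167 0.1628815178950175 F [-0.1813  0.0464 -3.8575] M [-0.0003  0.0118 -0.0078] [0.5771 0.0537 0.2003] (array([ 0.9155, -1.5551, 20.3321]), array([-0.0002,  0.0075,  0.1542]))
```

Emit:
send_rows --motion '[{"gripper": 5,"travel": [0.6,-1,5],"rotation": [0,0,0]},{"gripper": 5,"travel": [0,0,5],"rotation": [0,0,0]},{"gripper": 5,"travel": [0,0,0],"rotation": [0,0,0]}]'

```text
t: 10.77
tcp_pos: [0.5753, 0.0528, 0.1897]
tool_rot: [-0.032, 0.999, 0.0, -0.001]
force: [-0.1, -0.1, -3.5]
finger_gap: 0.162
```

Emit:
send_rows --motion '[{"gripper": 5,"travel": [0,0,2],"rotation": [0,0,0]},{"gripper": 5,"travel": [0,0,2],"rotation": [0,0,0]},{"gripper": 5,"travel": [0,0,2],"rotation": [0,0,0]},{"gripper": 5,"travel": [0,0,0],"rotation": [0,0,0]}]'

```text
t: 11.1
tcp_pos: [0.5757, 0.0528, 0.1842]
tool_rot: [-0.032, 0.999, 0.0, -0.0]
force: [-0.5, -0.5, -4.4]
finger_gap: 0.161
```

```bash
python3 st.py
```

```text
11.1 0.16147027550729823 F [-0.4785 -0.5487 -4.3925] M [-0.0018 -0.0041 -0.0095] [0.5757 0.0528 0.1842] (array([-0.5742, -0.729 ,  4.2042]), array([ 0.0053, -0.0427,  0.1586]))
```

Emit:
send_rows --motion '[{"gripper": 5,"travel": [0,-0.4,1.5],"rotation": [0,0,0]},{"gripper": 5,"travel": [0,0,1.5],"rotation": [0,0,0]},{"gripper": 5,"travel": [0,0,1.5],"rotation": [0,0,0]},{"gripper": 5,"travel": [0,0,0],"rotation": [0,0,0]}]'

```text
t: 11.43
tcp_pos: [0.5758, 0.0524, 0.1798]
tool_rot: [-0.032, 0.999, 0.0, -0.0]
force: [-0.6, 0.2, -4.5]
finger_gap: 0.163
```

Emit:
send_rows --motion '[{"gripper": 5,"travel": [0,0,1.5],"rotation": [0,0,0]},{"gripper": 5,"travel": [0,0,1.5],"rotation": [0,0,0]},{"gripper": 5,"travel": [0,0,0],"rotation": [0,0,0]}]'

```text
t: 11.68
tcp_pos: [0.5757, 0.0524, 0.1768]
tool_rot: [-0.032, 0.999, 0.0, -0.0]
force: [-0.6, 0.3, -3.7]
finger_gap: 0.158
```

Emit:
send_rows --motion '[{"gripper": 5,"travel": [0,0,1.5],"rotation": [0,0,0]},{"gripper": 5,"travel": [0,0,1.5],"rotation": [0,0,0]},{"gripper": 5,"travel": [0,0,0],"rotation": [0,0,0]}]'

```text
t: 11.93
tcp_pos: [0.5755, 0.0523, 0.1738]
tool_rot: [-0.032, 0.999, -0.0, -0.001]
force: [-0.1, -0.5, -2.9]
finger_gap: 0.165
```

```bash
python3 st.py
```

```text
11.9333 0.1653018880609413 F [-0.0915 -0.4989 -2.8867] M [-0.0387  0.1587  0.0198] [0.5755 0.0523 0.1738] (array([-0.7569, -0.246 , -6.153 ]), array([ 0.0008, -0.0649,  0.156 ]))
```

Emit:
send_rows --motion '[{"gripper": 5,"travel": [0,0,1.5],"rotation": [0,0,0]},{"gripper": 5,"travel": [0,0,0],"rotation": [0,0,0]},{"gripper": 5,"travel": [0,0,0],"rotation": [0,0,0]}]'

```text
t: 12.18
tcp_pos: [0.5753, 0.0523, 0.1725]
tool_rot: [-0.032, 0.999, -0.0, -0.001]
force: [-1.6, -0.8, -2.2]
finger_gap: 0.166
```

```bash
python3 st.py
```

```text
12.1833 0.16646386193301008 F [-1.5798 -0.7761 -2.1963] M [-0.0981  0.5119 -0.0407] [0.5753 0.0523 0.1725] (array([-0.9788, -0.2938, -7.5133]), array([ 0.0006, -0.0862,  0.1628]))
```

Emit:
send_rows --motion '[{"gripper": 5,"travel": [1,-0.3,0],"rotation": [0,0,0]},{"gripper": 5,"travel": [0,0,0],"rotation": [0,0,0]},{"gripper": 5,"travel": [0,0,0],"rotation": [0,0,0]}]'

```text
t: 12.43
tcp_pos: [0.575, 0.0522, 0.1725]
tool_rot: [-0.032, 0.999, 0.0, 0.0]
force: [-0.9, 0.9, -3.2]
finger_gap: 0.162
```

```bash
python3 st.py
```

```text
12.4333 0.1617062439661413 F [-0.9215  0.8506 -3.2342] M [ 0.1403  0.2384 -0.0366] [0.575  0.0522 0.1725] (array([-1.2875, -0.1355, -7.4586]), array([0.0235, 0.005 , 0.1456]))
```

Emit:
send_rows --motion '[{"gripper": 5,"travel": [0.7,0.15,0],"rotation": [0,0,0]},{"gripper": 5,"travel": [0,0,1.5],"rotation": [0,0,0]},{"gripper": 5,"travel": [0,0,0],"rotation": [0,0,0]}]'

```text
t: 12.68
tcp_pos: [0.5745, 0.052, 0.1709]
tool_rot: [-0.032, 0.999, -0.0, 0.0]
force: [0.1, -0.2, -3.1]
finger_gap: 0.163
```

```bash
python3 st.py
```

```text
12.6833 0.16330672190477794 F [ 0.0511 -0.245  -3.0535] M [-0.0172  0.0706 -0.0125] [0.5745 0.052  0.1709] (array([-1.7673,  0.0226, -9.1279]), array([-0.0162,  0.0282,  0.1612]))
```

Emit:
send_rows --motion '[{"gripper": 5,"travel": [0,0,1.5],"rotation": [0,0,0]},{"gripper": 5,"travel": [0,0,1.5],"rotation": [0,0,0]},{"gripper": 5,"travel": [0,0,0],"rotation": [0,0,0]}]'

```text
t: 12.93
tcp_pos: [0.5748, 0.052, 0.1688]
tool_rot: [-0.032, 0.999, -0.0, 0.001]
force: [-0.1, 0.2, 0.7]
finger_gap: 0.16
```

```bash
python3 st.py
```

```text
12.9333 0.1597882762613752 F [-0.1098  0.2084  0.6535] M [-0.1214  0.2457 -0.0042] [0.5748 0.052  0.1688] (array([ -1.5324,   0.0482, -11.1974]), array([-0.0212,  0.0683,  0.155 ]))
```

Emit:
send_rows --motion '[{"gripper": 5,"travel": [0,0,1],"rotation": [0,0,0]},{"gripper": 5,"travel": [0,0,0],"rotation": [0,0,0]}]'

```text
t: 13.1
tcp_pos: [0.5749, 0.052, 0.1684]
tool_rot: [-0.032, 0.999, -0.0, 0.001]
force: [-2.4, -0.5, 5.0]
finger_gap: 0.162
```

Emit:
send_rows --motion '[{"gripper": 5,"travel": [0,0,1],"rotation": [0,0,0]},{"gripper": 5,"travel": [0,0,0],"rotation": [0,0,0]}]'

```text
t: 13.27
tcp_pos: [0.5749, 0.0519, 0.1679]
tool_rot: [-0.032, 0.999, -0.0, 0.001]
force: [-3.1, 0.5, 7.8]
finger_gap: 0.163
```

```bash
python3 st.py
```

```text
13.2667 0.16276156978831735 F [-3.1385  0.506   7.8223] M [-0.0377  0.583  -0.0536] [0.5749 0.0519 0.1679] (array([ -1.3966,   0.0682, -12.094 ]), array([-0.0354,  0.1175,  0.1592]))
```

Emit:
send_rows --motion '[{"gripper": 5,"travel": [0.8,0,0],"rotation": [0,0,0]},{"gripper": 5,"travel": [0,0,0],"rotation": [0,0,0]},{"gripper": 5,"travel": [0,0,0],"rotation": [0,0,0]}]'

```text
t: 13.52
tcp_pos: [0.5747, 0.0519, 0.1678]
tool_rot: [-0.032, 0.999, -0.0, 0.002]
force: [-2.3, 0.9, 7.1]
finger_gap: 0.166
```

```bash
python3 st.py
```

```text
13.5167 0.1662488815156669 F [-2.2771  0.8545  7.1138] M [ 0.0195  0.3045 -0.0611] [0.5747 0.0519 0.1678] (array([ -1.622 ,   0.0713, -12.1884]), array([-0.0323,  0.1947,  0.1529]))
```

Emit:
send_rows --motion '[{"gripper": 5,"travel": [0.3,0,1],"rotation": [0,0,0]},{"gripper": 5,"travel": [0,0,0],"rotation": [0,0,0]},{"gripper": 5,"travel": [0,0,0],"rotation": [0,0,0]}]'

```text
t: 13.77
tcp_pos: [0.5748, 0.0519, 0.1673]
tool_rot: [-0.032, 0.999, -0.0, 0.002]
force: [-1.6, 0.1, 8.7]
finger_gap: 0.165
```

Emit:
send_rows --motion '[{"gripper": 5,"travel": [0,0,1],"rotation": [0,0,0]},{"gripper": 5,"travel": [0,0,0],"rotation": [0,0,0]},{"gripper": 5,"travel": [0,0,0],"rotation": [0,0,0]}]'

```text
t: 14.02
tcp_pos: [0.5748, 0.0519, 0.1666]
tool_rot: [-0.032, 0.999, -0.0, 0.002]
force: [-2.5, 0.7, 9.6]
finger_gap: 0.162
```

```bash
python3 st.py
```

```text
14.0167 0.16157918213335318 F [-2.5345  0.6986  9.6438] M [ 0.0037  0.4641 -0.046 ] [0.5748 0.0519 0.1666] (array([ -1.5932,   0.1237, -13.441 ]), array([-0.0447,  0.2531,  0.1537]))
```

Emit:
send_rows --motion '[{"gripper": 5,"travel": [0,0,1],"rotation": [0,0,0]},{"gripper": 5,"travel": [0,0,0],"rotation": [0,0,0]},{"gripper": 5,"travel": [0,0,0],"rotation": [0,0,0]}]'

```text
t: 14.27
tcp_pos: [0.5748, 0.0518, 0.1656]
tool_rot: [-0.032, 0.999, -0.0, 0.002]
force: [-2.2, 0.1, 9.3]
finger_gap: 0.163
```

Emit:
send_rows --motion '[{"gripper": 5,"travel": [0,0,1],"rotation": [0,0,0]},{"gripper": 5,"travel": [0,0,0],"rotation": [0,0,0]},{"gripper": 5,"travel": [0,0,0],"rotation": [0,0,0]}]'

```text
t: 14.52
tcp_pos: [0.5748, 0.0518, 0.1643]
tool_rot: [-0.032, 0.999, -0.0, 0.002]
force: [-2.0, -0.6, 8.7]
finger_gap: 0.165
```

```bash
python3 st.py
```

```text
14.5167 0.16491730385941775 F [-2.0123 -0.5515  8.6942] M [-0.0352  0.3302 -0.0359] [0.5748 0.0518 0.1643] (array([ -1.5949,   0.1955, -15.6648]), array([-0.0497,  0.2484,  0.1515]))
```

Emit:
send_rows --motion '[{"gripper": 5,"travel": [0,0,1],"rotation": [0,0,0]},{"gripper": 5,"travel": [0,0,0],"rotation": [0,0,0]},{"gripper": 5,"travel": [0,0,0],"rotation": [0,0,0]}]'

```text
t: 14.77
tcp_pos: [0.5748, 0.0518, 0.1632]
tool_rot: [-0.032, 0.999, -0.0, 0.002]
force: [-1.3, 0.4, 7.0]
finger_gap: 0.163
```

Emit:
send_rows --motion '[{"gripper": 5,"travel": [0,0,1],"rotation": [0,0,0]},{"gripper": 5,"travel": [0,0,0],"rotation": [0,0,0]},{"gripper": 5,"travel": [0,0,0],"rotation": [0,0,0]}]'

```text
t: 15.02
tcp_pos: [0.5748, 0.0518, 0.1621]
tool_rot: [-0.032, 0.999, -0.0, 0.002]
force: [-1.5, 0.3, 8.0]
finger_gap: 0.163
```

```bash
python3 st.py
```

```text
15.0167 0.16272700884825786 F [-1.5007  0.3377  8.0242] M [-0.0919  0.2848 -0.06  ] [0.5748 0.0518 0.1621] (array([ -1.6044,   0.2091, -17.8947]), array([-0.046 ,  0.2408,  0.1463]))
```

Emit:
send_rows --motion '[{"gripper": 5,"travel": [0,0,1],"rotation": [0,0,0]},{"gripper": 5,"travel": [0,0,0],"rotation": [0,0,0]},{"gripper": 5,"travel": [0,0,0],"rotation": [0,0,0]}]'

```text
t: 15.27
tcp_pos: [0.5746, 0.0518, 0.1601]
tool_rot: [-0.032, 0.999, -0.0, 0.002]
force: [1.3, 0.1, 3.1]
finger_gap: 0.163
```

Emit:
send_rows --motion '[{"gripper": 5,"travel": [0,0,1],"rotation": [0,0,0]},{"gripper": 5,"travel": [0,0,0],"rotation": [0,0,0]},{"gripper": 5,"travel": [0,0,0],"rotation": [0,0,0]}]'

```text
t: 15.52
tcp_pos: [0.5739, 0.052, 0.1578]
tool_rot: [-0.032, 0.999, -0.0, 0.001]
force: [1.9, 0.2, -0.9]
finger_gap: 0.158
```

Emit:
send_rows --motion '[{"gripper": 5,"travel": [0,0,1],"rotation": [0,0,0]},{"gripper": 5,"travel": [0,0,0],"rotation": [0,0,0]},{"gripper": 5,"travel": [0,0,0],"rotation": [0,0,0]}]'

```text
t: 15.77
tcp_pos: [0.574, 0.0521, 0.1578]
tool_rot: [-0.032, 0.999, -0.0, 0.001]
force: [0.9, 0.8, 4.7]
finger_gap: 0.16
```

```bash
python3 st.py
```

```text
15.7667 0.15983866944540356 F [0.9071 0.8292 4.7108] M [ 0.0245 -0.2057  0.0005] [0.574  0.0521 0.1578] (array([ -2.2903,  -0.1157, -22.2398]), array([-0.0082,  0.1082,  0.1575]))
```

Force dropped from about 12 N net to about 3 N, then hard contact at TCP z 0.1578. That fits the click and the flange. I'll press a bit more (under 25 N) to confirm it's a hard stop.

Emit:
send_rows --motion '[{"gripper": 5,"travel": [0,0,1],"rotation": [0,0,0]},{"gripper": 5,"travel": [0,0,0],"rotation": [0,0,0]},{"gripper": 5,"travel": [0,0,0],"rotation": [0,0,0]}]'

```text
t: 16.02
tcp_pos: [0.5741, 0.0521, 0.1577]
tool_rot: [-0.032, 0.999, -0.0, 0.001]
force: [0.8, 1.7, 9.0]
finger_gap: 0.161
```

Emit:
send_rows --motion '[{"gripper": 5,"travel": [0,0,1],"rotation": [0,0,0]},{"gripper": 5,"travel": [0,0,0],"rotation": [0,0,0]},{"gripper": 5,"travel": [0,0,0],"rotation": [0,0,0]}]'

```text
t: 16.27
tcp_pos: [0.5743, 0.0522, 0.1577]
tool_rot: [-0.032, 0.999, -0.0, 0.002]
force: [-0.4, 1.9, 13.7]
finger_gap: 0.161
```

Emit:
send_rows --motion '[{"gripper": 5,"travel": [0,0,1],"rotation": [0,0,0]},{"gripper": 5,"travel": [0,0,0],"rotation": [0,0,0]},{"gripper": 5,"travel": [0,0,0],"rotation": [0,0,0]}]'

```text
t: 16.52
tcp_pos: [0.5744, 0.0522, 0.1576]
tool_rot: [-0.032, 0.999, -0.0, 0.002]
force: [-3.9, 1.2, 18.4]
finger_gap: 0.165
```

```bash
python3 st.py
```

```text
16.5167 0.16507804121598496 F [-3.8597  1.1681 18.3761] M [ 0.0481  0.5836 -0.117 ] [0.5744 0.0522 0.1576] (array([ -2.0127,  -0.2296, -22.4095]), array([-0.0256,  0.2126,  0.1668]))
```

Hard stop confirmed: z is unchanged from 5 to 18 N. Relax, then turn clockwise, which is + about tool z. The target is about 48.7° of key turn: 45° plus 3.7° of bore play.

Emit:
send_rows --motion '[{"gripper": 5,"travel": [0,0,-1.5],"rotation": [0,0,0]},{"gripper": 5,"travel": [0,0,-2],"rotation": [0,0,0]},{"gripper": 5,"travel": [0,0,0],"rotation": [0,0,0]}]'

```text
t: 16.77
tcp_pos: [0.5738, 0.052, 0.1578]
tool_rot: [-0.032, 0.999, -0.0, 0.001]
force: [1.8, 1.0, 2.3]
finger_gap: 0.159
```

```bash
python3 st.py
```

```text
16.7667 0.15878765731964645 F [1.7603 1.0421 2.3417] M [ 0.0076 -0.301   0.0367] [0.5738 0.052  0.1578] (array([ -2.5107,  -0.0886, -22.2343]), array([-0.0038,  0.0879,  0.1513]))
```

Emit:
send_rows --motion '[{"gripper": 5,"travel": [0,0,0],"rotation": [0,0,4]},{"gripper": 5,"travel": [0,0,0],"rotation": [0,0,4]},{"gripper": 5,"travel": [0,0,0],"rotation": [0,0,4]},{"gripper": 5,"travel": [0,0,0],"rotation": [0,0,0]}]'

```text
t: 17.1
tcp_pos: [0.574, 0.0525, 0.1578]
tool_rot: [0.073, 0.997, 0.0, 0.001]
force: [1.2, 1.8, 3.4]
finger_gap: 0.161
```

```bash
python3 st.py
```

```text
17.1 0.16092534359133037 F [1.2304 1.7885 3.3505] M [ 0.2611 -0.4035 -0.0746] [0.574  0.0525 0.1578] (array([ -2.3645,   0.0072, -22.191 ]), array([  0.051 ,   0.0825, -11.9204]))
```

Emit:
send_rows --motion '[{"gripper": 5,"travel": [0,0,0],"rotation": [0,0,4]},{"gripper": 5,"travel": [0,0,0],"rotation": [0,0,4]},{"gripper": 5,"travel": [0,0,0],"rotation": [0,0,4]},{"gripper": 5,"travel": [0,0,0],"rotation": [0,0,4]},{"gripper": 5,"travel": [0,0,0],"rotation": [0,0,0]}]'

```text
t: 17.52
tcp_pos: [0.574, 0.053, 0.1578]
tool_rot: [0.211, 0.978, 0.001, 0.001]
force: [2.8, 3.4, 4.1]
finger_gap: 0.165
```

```bash
python3 st.py
```

```text
17.5167 0.16537715792517307 F [2.7789 3.4278 4.1044] M [ 0.6939 -0.4632 -0.0672] [0.574  0.053  0.1578] (array([ -2.4869,   0.1528, -22.1621]), array([  0.1248,   0.0749, -27.8453]))
```

Emit:
send_rows --motion '[{"gripper": 5,"travel": [0,0,0],"rotation": [0,0,4]},{"gripper": 5,"travel": [0,0,0],"rotation": [0,0,4]},{"gripper": 5,"travel": [0,0,0],"rotation": [0,0,4]},{"gripper": 5,"travel": [0,0,0],"rotation": [0,0,4]},{"gripper": 5,"travel": [0,0,0],"rotation": [0,0,4]},{"gripper": 5,"travel": [0,0,0],"rotation": [0,0,0]},{"gripper": 5,"travel": [0,0,0],"rotation": [0,0,0]}]'

```text
t: 18.1
tcp_pos: [0.5742, 0.0537, 0.1579]
tool_rot: [0.377, 0.926, 0.002, 0.0]
force: [4.4, 4.6, 3.2]
finger_gap: 0.162
```

```bash
python3 st.py
python3 - <<'E'
from h import *
np.set_printoptions(precision=4,suppress=True)
T=Tt();print('yaw',np.degrees(np.arctan2(T[1,1],T[0,1])))
c=manip.calibration("wrist");w=snap("wrist","w20.png");g=cv2.cvtColor(w,7)
# bar tilt in the tool frame: edges of bar on several rows
for v in (205,215,225,235,240,245):print(v,g[v,290:345])
E
```

```text
18.1 0.1623779066384024 F [4.3783 4.5519 3.1943] M [ 1.0799 -0.6145 -0.0873] [0.5742 0.0537 0.1579] (array([ -2.5481,   0.4077, -22.1214]), array([  0.2257,   0.0619, -47.738 ]))
yaw 45.76184491913113
205 [105 104 103 104 103 103 100 104 117 123 125 128 126 126 124 122 149 179
 184 180 154 122 123 151 177 180 181 180 179 181 183 169 138 123 128 129
 129 130 131 129 127 124 124 122 118 105 101 106 104 104 103 102 103 106
 102]
215 [135 135 135 135 134 137 122 105 115 121 125 128 126 154 182 186 184 181
 182 184 172 137 125 127 127 126 126 126 124 127 127 126 128 129 128 130
 128 130 130 129 128 126 123 122 116 104 111 120 120 121 121 122 121 122
 121]
225 [184 184 186 184 184 185 172 126 111 121 124 125 127 126 125 126 125 124
 123 125 125 125 126 126 127 127 128 126 125 127 127 126 126 127 129 128
 129 130 130 129 127 125 124 121 113 107 120 131 130 130 129 129 128 128
 130]
235 [187 187 186 186 187 187 181 144 105 120 125 127 127 126 125 123 124 122
 123 125 125 126 128 126 126 129 126 124 124 125 126 125 125 127 129 130
 129 129 128 129 125 122 122 121 112 111 126 131 130 131 130 131 131 131
 130]
240 [184 185 184 185 185 186 180 142 105 119 123 125 127 125 127 125 124 123
 124 123 125 124 127 126 127 126 125 125 125 125 127 127 127 126 126 128
 129 129 128 128 126 125 122 119 109 109 125 129 130 130 130 130 130 129
 128]
245 [ 99  99 101 100 100 101  99  99 106 118 122 125 126 124 124 124 123 122
 123 123 125 125 126 126 126 125 123 127 124 126 126 125 128 127 126 126
 128 129 129 127 125 124 121 118 111 100 100 101 103 101 102 103 102 102
 103]
```

Emit:
send_rows --motion '[{"gripper": 5,"travel": [0,1,0],"rotation": [0,0,1]},{"gripper": 5,"travel": [0,1,0],"rotation": [0,0,0]},{"gripper": 5,"travel": [0,0,0],"rotation": [0,0,0]},{"gripper": 5,"travel": [0,0,0],"rotation": [0,0,0]}]'

```text
t: 18.48
tcp_pos: [0.5744, 0.054, 0.1578]
tool_rot: [0.384, 0.923, 0.0, -0.0]
force: [1.4, 4.5, 5.2]
finger_gap: 0.161
```

```bash
cat >> st.py <<'E'
T=Tt();print('yaw',np.degrees(np.arctan2(T[1,1],T[0,1])),'F tool',T[:3,:3].T@s['force'],'M tool',T[:3,:3].T@s['ft_torque'])
E
python3 st.py
```

```text
18.4833 0.16114591667807737 F [1.4261 4.498  5.2239] M [ 0.6226 -0.2097  0.0891] [0.5744 0.054  0.1578] (array([ -2.6052,   0.0182, -22.1813]), array([  0.037 ,  -0.0421, -48.6834]))
yaw 44.81659264997719 F tool [ 2.1903  4.1835 -5.2208] M tool [-0.5875  0.2939 -0.0896]
```

Emit:
send_rows --motion '[{"gripper": 5,"travel": [0.8,1.5,-0.8],"rotation": [0,0,0]},{"gripper": 5,"travel": [0,0,0],"rotation": [0,0,0]},{"gripper": 5,"travel": [0,0,0],"rotation": [0,0,0]}]'

```text
t: 18.73
tcp_pos: [0.5744, 0.0544, 0.1578]
tool_rot: [0.385, 0.923, -0.001, -0.001]
force: [1.0, -0.9, 0.2]
finger_gap: 0.161
```

```bash
python3 st.py
```

```text
18.7333 0.16124064112663206 F [ 0.9503 -0.905   0.2413] M [-0.2595 -0.0837  0.0819] [0.5744 0.0544 0.1578] (array([ -2.9073,  -0.3257, -22.1907]), array([ -0.1109,  -0.0806, -48.7559]))
yaw 44.7440890835789 F tool [-1.3116  0.0373 -0.242 ] M tool [ 0.1233 -0.2434 -0.0813]
```

Emit:
send_rows --motion '[{"gripper": 18,"travel": [0,0,0],"rotation": [0,0,0]},{"gripper": 22,"travel": [0,0,0],"rotation": [0,0,0]},{"gripper": 30,"travel": [0,0,0],"rotation": [0,0,0]},{"gripper": 50,"travel": [0,0,0],"rotation": [0,0,0]},{"gripper": 60,"travel": [0,0,0],"rotation": [0,0,0]},{"gripper": 60,"travel": [0,0,0],"rotation": [0,0,0]},{"gripper": 60,"travel": [0,0,0],"rotation": [0,0,0]}]'

```text
t: 19.32
tcp_pos: [0.5751, 0.0551, 0.1584]
tool_rot: [0.385, 0.923, -0.0, -0.0]
force: [0.2, 0.4, 0.6]
finger_gap: 0.703
```

```bash
python3 st.py;python3 - <<'E'
from h import *
c=manip.calibration("wrist");w=snap("wrist","w21.png");g=cv2.cvtColor(w,7)
for v in (190,200,210,240,280,310):
  r=g[v,240:400].astype(int);print(v,[(240+i,int(r[i])) for i in range(1,159) if abs(r[i+1]-r[i-1])>22])
col=g[:,317].astype(int);print([(v,int(col[v])) for v in range(1,399) if abs(col[v+1]-col[v-1])>22])
E
```

```text
19.3167 0.7025074239721639 F [0.1829 0.377  0.6131] M [-0.0184  0.0184 -0.0534] [0.5751 0.0551 0.1584] (array([ -2.9796,  -1.2333, -21.5642]), array([ -0.002 ,  -0.0039, -48.8386]))
yaw 44.661402586058706 F tool [ 0.1396  0.3951 -0.6131] M tool [ 0.026  -0.0002  0.0534]
190 [(245, 187), (246, 167), (297, 154), (298, 110), (299, 64), (300, 73), (329, 85), (330, 70), (333, 75), (334, 91), (344, 96), (345, 114), (386, 152), (387, 179)]
200 [(257, 189), (258, 165), (282, 145), (283, 102), (353, 99), (354, 120), (375, 153), (376, 180)]
210 [(270, 182), (271, 155), (280, 160), (281, 131), (282, 104), (364, 107), (365, 127), (375, 135), (376, 166)]
240 [(278, 191), (295, 177), (296, 143), (297, 103), (334, 115), (353, 142), (398, 78)]
280 [(250, 21), (251, 50), (252, 171), (253, 210), (280, 197), (296, 180), (332, 129), (376, 148), (377, 177), (378, 196), (380, 175), (381, 59), (382, 25)]
310 [(243, 16), (244, 115), (245, 185), (253, 183), (254, 117), (255, 119), (256, 144), (257, 165), (280, 121), (281, 143), (282, 177), (286, 179), (287, 138), (288, 106), (297, 111), (298, 135), (299, 165), (331, 138), (333, 147), (334, 190), (387, 180), (388, 98), (389, 21)]
[(153, 168), (154, 136), (167, 118), (168, 97), (185, 111), (186, 71), (188, 64), (189, 93), (255, 143), (256, 172), (359, 179), (360, 112), (361, 21)]
```

Emit:
send_rows --motion '[{"gripper": 60,"travel": [0,0,-10],"rotation": [0,0,0]},{"gripper": 70,"travel": [0,0,-25],"rotation": [0,0,0]},{"gripper": 80,"travel": [0,0,-25],"rotation": [0,0,0]},{"gripper": 80,"travel": [0,0,-25],"rotation": [0,0,0]},{"gripper": 80,"travel": [0,0,-25],"rotation": [0,0,0]},{"gripper": 80,"travel": [0,0,-10],"rotation": [0,0,0]},{"gripper": 80,"travel": [0,0,0],"rotation": [0,0,0]},{"gripper": 80,"travel": [0,0,0],"rotation": [0,0,0]}]'

```text
t: 20.03
tcp_pos: [0.5749, 0.0551, 0.2785]
tool_rot: [0.385, 0.923, 0.0, 0.0]
force: [-0.3, 0.3, -0.1]
finger_gap: 0.936
```

```bash
python3 st.py;python3 - <<'E'
from h import *
np.set_printoptions(precision=4,suppress=True)
c=manip.calibration("wrist");w=snap("wrist","w22.png");g=cv2.cvtColor(w,7)
for p in([.5745,.0535,.205],[.5745,.0535,.127]):print('exp',proj(c,p))
T=Tt();d=T[:3,0]
for s in(1,-1):print('bar end exp',proj(c,np.array([.5745,.0535,.205])+s*.04*d))
for v in range(130,240,10):
  r=g[v,270:370].astype(int);print(v,[(270+i,int(r[i])) for i in range(1,99) if abs(r[i+1]-r[i-1])>22])
col=g[:,316].astype(int);print('col',[(v,int(col[v])) for v in range(1,300) if abs(col[v+1]-col[v-1])>22])
a=cv2.imread('pics/s0.png').astype(int);b=snap("scene","s22.png")[:,:,::-1].astype(int)
D=np.abs(a-b).max(2)
for n,(x,y) in dict(cup=(414,235),jar=(230,290),cutter=(227,181),yellow=(292,263)).items():
  print(n,D[y-18:y+19,x-15:x+16].mean().round(1))
E
```

```text
20.0333 0.9357379988686862 F [-0.3027  0.3195 -0.1431] M [-0.0041  0.0139 -0.0036] [0.5749 0.0551 0.2785] (array([-3.0716, -1.126 , 98.5049]), array([  0.0061,   0.0253, -48.8432]))
yaw 44.65677830449022 F tool [0.4401 0.0092 0.143 ] M tool [0.0127 0.0069 0.0036]
exp [315.2391 202.8018]
exp [315.4093 181.2063]
bar end exp [315.2915 150.7342]
bar end exp [315.191  250.4956]
130 [(296, 94), (297, 115), (303, 116), (304, 149), (305, 173), (325, 156), (326, 125)]
140 [(272, 144), (273, 108), (284, 100), (285, 127), (306, 91), (307, 109)]
150 [(310, 131), (311, 99), (318, 90)]
160 [(306, 161), (323, 159), (324, 145), (325, 125), (326, 99), (331, 87), (368, 144)]
170 [(275, 176), (276, 143), (294, 154), (295, 117), (304, 97), (305, 122), (306, 159), (324, 144), (325, 122), (326, 100), (338, 101), (340, 90), (341, 112), (358, 143), (359, 170)]
180 [(287, 179), (288, 157), (291, 138), (293, 134), (294, 170), (323, 157), (324, 142), (325, 121), (337, 121), (338, 98), (339, 59), (340, 73), (341, 98), (351, 95), (352, 115), (359, 126), (360, 156)]
190 [(292, 177), (293, 136), (294, 151), (323, 157), (324, 141), (325, 120), (337, 116), (338, 91), (339, 91), (340, 138), (363, 94)]
200 [(293, 182), (323, 156), (324, 140), (325, 119), (338, 132)]
210 [(293, 186), (305, 164), (323, 154), (324, 138), (325, 119), (338, 134), (347, 133), (348, 92), (358, 94), (359, 120), (360, 143)]
220 [(305, 187), (306, 166), (323, 154), (324, 138), (326, 122), (364, 134), (365, 162), (366, 188)]
230 [(296, 193), (297, 166), (298, 116), (300, 128), (307, 157), (324, 139), (326, 125), (355, 145), (356, 170)]
col [(1, 166), (2, 146), (138, 173), (139, 137), (148, 98), (155, 112), (156, 132), (157, 149), (251, 163), (252, 134), (259, 126), (260, 172), (271, 192), (272, 152), (273, 108), (276, 114), (277, 131), (278, 152), (279, 171)]
cup 7.7
jar 9.0
cutter 5.7
yellow 9.4
```

Run:
```python
from h import *
a=cv2.imread('pics/s0.png',0).astype(np.float32);b=cv2.imread('pics/s22.png',0).astype(np.float32)
for n,(x,y) in dict(cup=(414,235),jar=(230,290),cutter=(227,181),bare=(180,250)).items():
  p=lambda i:i[y-20:y+20,x-20:x+20].copy()
  print(n,cv2.phaseCorrelate(p(a),p(b),cv2.createHanningWindow((40,40),cv2.CV_32F)),np.abs(p(a)-p(b)).mean())
manip.sign_off()
```

```text
cup ((-0.04438529364133004, 0.057880809357289564), 0.9105356669425965) 7.301875
jar ((0.02839274293833327, 0.06498318986685447), 0.958398043513298) 8.081875
cutter ((0.08055011610582952, -0.02011379671738922), 0.8890380874276161) 4.481875
bare ((-0.06429924561447464, -0.11543879814865576), 0.902450994849205) 9.8175
the job is handed in; nothing more can be done
```

I set the steel key on the gap screw, clicked it home, turned the screw about an eighth of a turn clockwise and let go. The job is handed in at about 20 s of robot time.

- **Seating:** The push ran at about 12 N while the ball rubbed, then dropped at about the expected seated height. After that it was a hard stop: the height changed by only 0.2 mm as the push rose to about 22 N, well under the 40 N limit.
- **Turn:** I turned the key 49° to allow for about 3.7° of play in the bore, which should leave the screw near 45°. The screw's own angle could not be seen under the key, so this comes from the tool and bar angles. The moment reading about the vertical axis was small and changed sign during the turn, so it does not confirm the torque.
- **After release:** The last wrist picture, measured by pixel positions, shows the bar where a seated, upright key should be and still at the turned angle. The tool force was near zero. The cup, jar and cutter had moved less than 0.1 pixel in the scene view.
- **What went wrong:** My first grasp missed. The fingertips sit about 20 mm behind the reported tool point, so the fingers shut on top of the bar and pressed it with about 10 N. The key did not visibly shift, and I regripped lower.
- **Measurements that disagreed:** The top camera's heights differed from the other views by about 15 mm, so I did not rely on them.

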